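# Hold the heat-sink cover over the finished amplifier module

## Task

Of the two open amplifier boxes on the radio desk, one has its copper-wound ring core fitted and the other has only the bare core holder. Lift the heat-sink cover off the pink foam block and hold it level, about 15 mm above the rim of the box that has the core, with its four corner holes lined up over the threaded holes, so that I can plug in its sensor lead; finish while still holding it there, still and without it touching a box. Leave the boxes, what is in them, and the microphone, screw tray and screwdriver where they are.

Things in the scene. Friction and masses are not known exactly. Their poses are not given: they have to be found in the camera images.
- cover_center (a point): centre of the loose heat-sink cover, half-way up its 34 mm height: 17 mm above the underside of its plate, in the middle of its length and width. The black finned heat sink here is 60 mm long (x) x 30 mm wide (y) x 30 mm high; its flat long sides are the place to grip. It starts flat, fins up, on a fixed pink foam block 90 x 50 x 25 mm, so its underside is 25 mm above the desk
- cover_hole_1 (a point): centre of the cover's corner hole at x = +50, y = +30 mm in the cover's axes, on the plate's underside
- cover_hole_2 (a point): centre of the cover's opposite corner hole at x = -50, y = -30 mm, on the plate's underside
- cover: the cover, 0.15 to 0.25 kg: aluminium plate 120 mm long (x) x 80 mm wide (y) x 4 mm with the heat sink on its middle and an 8 mm hole through each corner at x = +-50 mm, y = +-30 mm; origin at the centre of the plate's underside, z up. A half turn about z makes no difference to the fit
- module_a: module A: loose open die-cast box 120 long (its x) x 80 wide (y) x 45 mm high, walls 4, 0.42 kg, on the desk; origin at the centre of its underside, z up. 5 mm threaded holes in corner bosses level with the rim at x = +-50, y = +-30 mm. A coax socket sticks out 17 mm from each end wall. Nothing inside stands above the rim. Both boxes are alike; only what sits on the seat in the middle differs
- module_b: module B: loose open die-cast box 120 long (its x) x 80 wide (y) x 45 mm high, walls 4, 0.42 kg, on the desk; origin at the centre of its underside, z up. 5 mm threaded holes in corner bosses level with the rim at x = +-50, y = +-30 mm. A coax socket sticks out 17 mm from each end wall. Nothing inside stands above the rim. Both boxes are alike; only what sits on the seat in the middle differs
- module_a_thread_1 (a point): mouth of one threaded hole of module A, at x = +50, y = +30 mm in the module's axes, level with its rim
- module_a_thread_2 (a point): mouth of one threaded hole of module A, at x = -50, y = -30 mm in the module's axes, level with its rim
- module_b_thread_1 (a point): mouth of one threaded hole of module B, at x = +50, y = +30 mm in the module's axes, level with its rim
- module_b_thread_2 (a point): mouth of one threaded hole of module B, at x = -50, y = -30 mm in the module's axes, level with its rim
- core_center (a point): centre of the fitted core: a grey ring 44 mm across wound with bright copper, with a white washer and brass nut, on the round seat in the middle of one of the two modules (either one); 18 mm above the desk
- holder_center (a point): centre of the bare core holder in the other module: only the round black seat with a thin brass stud 6 mm across; 18 mm above the desk
- microphone: loose desk microphone, black base 90 x 75 mm with a tilted head, 180 mm high, origin at the centre of its underside; bystander
- screw_tray: loose blue plastic tray 110 x 75 x 22 mm with the cover screws, origin at the centre of its underside; bystander
- screwdriver: loose screwdriver 190 mm long lying on the desk beyond the boxes; bystander
There are look-alikes about, which are no part of the job. Of the things that look like the part that bears core_center, the smaller one is meant.

How it is judged (in metres and radians):
At the end, for the whole second after the job is handed in: The fingers alone hold the cover over the module with the core: still, level within 3.4 degrees, underside 8 to 22 mm above the rim, holes within 4 mm of the threaded holes (horizontally, at two opposite corners, either way round), touching neither box (((horizontal distance between core_center and module_a below 0.03 m and ((horizontal distance between cover_hole_1 and module_a_thread_1 below 0.004 m and horizontal distance between cover_hole_2 and module_a_thread_2 below 0.004 m) or (horizontal distance between cover_hole_1 and module_a_thread_2 below 0.004 m and horizontal distance between cover_hole_2 and module_a_thread_1 below 0.004 m)) and z of cover_center in the frame of module_a between 0.07 and 0.084 m) or (horizontal distance between core_center and module_b below 0.03 m and ((horizontal distance between cover_hole_1 and module_b_thread_1 below 0.004 m and horizontal distance between cover_hole_2 and module_b_thread_2 below 0.004 m) or (horizontal distance between cover_hole_1 and module_b_thread_2 below 0.004 m and horizontal distance between cover_hole_2 and module_b_thread_1 below 0.004 m)) and z of cover_center in the frame of module_b between 0.07 and 0.084 m)) and angle between cover's own z axis and vertical below 0.06 rad and contact force between cover and the fingers above 1 N and contact force between cover and module_a below 0.2 N and contact force between cover and module_b below 0.2 N and linear speed of cover below 0.02 m/s and angular speed of cover below 0.1 rad/s); the arm keeps its last pose, push and grip.
It fails at once if the cover knocks or rests on a box (contact force between cover and module_a above 1.5 N or contact force between cover and module_b above 1.5 N).
It fails at once if a box is shifted by more than 10 mm (distance of any of module_a, module_b from where it was at the start of the episode above 0.01 m).
It fails at once if the core or the bare holder is shifted by more than 10 mm (distance of any of core_center, holder_center from where it was at the start of the episode above 0.01 m).
It fails at once if the microphone, screw tray or screwdriver is shifted by more than 15 mm (distance of any of microphone, screw_tray, screwdriver from where it was at the start of the episode above 0.015 m).
It also fails if it takes over 42 s, if anything falls off the work surface, if the arm or the gripper's body presses on something with over 40 N, if the wrist force passes 120 N, or if a joint passes its speed limit or range.

## Robot

A 6-joint arm with a two-finger parallel gripper is mounted at the origin on the work surface. World frame = base frame: x ahead of the robot, y to its left, z up, the work surface at z = 0. Lengths are in mm, angles in rad, forces in N, time in s.
With the tool pointing down it reaches from about 275 to 825 mm from the base axis. Payload 5.2 kg.
Tool frame: the origin (TCP) lies at the very end of the fingers, on their centre line; the grasp point (between the pads) lies 19 mm behind it; x points along the fingers, z is the direction in which the jaws open and shut, and the axes are right-handed (so a half turn about x gives the same grasp; the last joint's range is limited). The gripper opens to 93 mm and grips with 3 to 60 N. Pads are 15 mm wide; open, the fingers measure 128 mm over their backs; the gripper's body (75 mm by 188 mm) begins 65 mm behind the grasp point.
Start: joints at [-1.365, 0.259, 1.535, -0, 1.348, -0.203], TCP at [218.65, -504.675, 218.653] pointing down, gripper open.
Joint ranges: [-3.14, 3.14], [-0.91, 2.08], [0.19, 2.58], [-1.22, 4.36], [0.22, 2.71], [-3.12, 3.12]. Speed limits (rad/s): [2.57, 2.57, 3.14, 3.14, 3.14, 3.14].

## Interface

Orientations are given as a unit quaternion [w, x, y, z].
In Python, from station import arm, imaging gives the robot as it stands.
- The arm moves only by the shell command python3 -m jog 'ROWS' [FORCE]. ROWS is text: rows parted by semicolons, each of 7 numbers parted by spaces: the finger opening in m, from 0 to 0.093, then the shift along the tool's x, y, z in m, then the turn, a rotation vector about the tool's x, y, z in rad. A call has exactly 8 rows; each row shifts and turns the pose as measured when the row begins, along the tool's axes as they then stand; what a row does not reach is not made up. A row lasts 1/12 s, in which the tool goes at most 41.7 mm and 7.16 degrees, less where a joint would pass 70% of its speed; a pose out of reach is approached as far as the arm can. A call is refused whole if a number of a shift passes 0.0417 or a number of a turn 0.125, either way. A call with a gripper value outside its range is refused whole. The fingers move at their own pace and stop on an object; FORCE is the grip in N (left out, the last holds). Time passes only in rows, so rows that do not move let the fingers close, or fill a call up. It gives the time, the measured TCP pose, the force and the opening at its end, in the units of the state.
- arm.read_state(): the state, without advancing time (a new reading comes with each control period).
- imaging.capture(name): name is "scene" or "top" or "wrist"; returns a dict with "pixels" (400x640x3 uint8, blue, green, red), "range_z" (400x640 float32, mm along the optical axis (not along the pixel's ray), 0 where there is no reading), "intrinsics" (3x3 intrinsics, pixels), "dist_coeffs" ([k1, k2, p1, p2, k3] as OpenCV has them; the pictures are not rectified), "origin" and "orientation" of the camera in the world; the wrist camera has in their place "tool_from_camera" (4x4, takes a point from camera to tool coordinates, whose origin is the TCP and whose axes are the tool frame's). Camera axes: x right, y up, looking along -z (the intrinsics and any distortion apply to the point x, -y, -z); pixel columns grow to the right and rows downward; lengths in mm; the calibration is good to about 2 mm. A picture is of the moment at which its call begins: read the wrist's pose just before it.
- arm.sign_off(): hands the job in, once; it reports no verdict.
The state is a dict: "time": time; "joint_pos": joint angles; "qd": joint speeds; "tau": joint torques, N m; "tcp_pos": TCP position; "orientation": TCP orientation; "ft_force": force on the tool from outside, world axes, zero at the start; "ft_torque": the same for the moment, N m; "opening": finger opening in mm.
Only numpy, scipy, OpenCV 4.12 (cv2) and the standard library are available. Lean on these libraries where they do the work, as an engineer would, in place of code of your own. Each camera call takes 0.05 s, during which the arm holds its last target.

## Working session

There is one attempt and no reset: what is moved stays moved. The work goes in short steps, Python scripts to look and compute and a shell command to move; the robot and the scene stay as the last step left them, time stands still between calls to the robot, and variables do not carry over. Pictures are saved under pics/ and viewed, and the job is handed in when it is done.

```bash
mkdir -p pics; ls
python3 - <<'E'
from station import arm, imaging
import cv2,pickle
s=arm.read_state();print(s)
for n in("top","scene"):
    c=imaging.capture(n);pickle.dump(c,open(n+".pkl","wb"));cv2.imwrite(f"pics/{n}0.png",c["pixels"])
    print({k:v for k,v in c.items() if k not in("pixels","range_z")})
E
```

```text
pics
{'time': 0.0, 'joint_pos': array([-1.36481650e+00,  2.59367016e-01,  1.53609252e+00, -1.49564256e-05,
        1.34801073e+00, -2.02760162e-01]), 'qd': array([ 1.72082692e-05, -1.14426205e-03, -1.87800793e-04,  3.34891129e-05,
        9.40195387e-05, -1.17220230e-03]), 'tau': array([ 1.00842721e-03, -4.37304461e+01, -2.84000641e+01,  7.21312221e-02,
        4.09779302e-02, -1.21720050e-04]), 'tcp_pos': array([ 218.51918146, -504.11722929,  217.80101475]), 'orientation': array([ 0.59059626,  0.38858321,  0.59154385, -0.38765322]), 'ft_force': array([0.55462944, 0.5774039 , 0.21605159]), 'ft_torque': array([ 0.00312758, -0.00266167, -0.05729245]), 'opening': 92.78171931060444}
{'intrinsics': array([[492.18168069,   0.        , 324.40607107],
       [  0.        , 492.18168069, 199.33165363],
       [  0.        ,   0.        ,   1.        ]]), 'dist_coeffs': array([-0.09033056,  0.        ,  0.        ,  0.        ,  0.        ]), 'origin': array([ 454.05695158,  -71.63955198, 1347.80967922]), 'orientation': array([-0.70352343, -0.02898769,  0.03129612,  0.70939062])}
{'intrinsics': array([[465.62242861,   0.        , 321.38312507],
       [  0.        , 465.62242861, 199.57561552],
       [  0.        ,   0.        ,   1.        ]]), 'dist_coeffs': array([-0.0989229,  0.       ,  0.       ,  0.       ,  0.       ]), 'origin': array([1104.66188692,  551.95238718, 1197.86954438]), 'orientation': array([0.33302406, 0.10931017, 0.28573878, 0.89190785])}
```

View pics/top0.png

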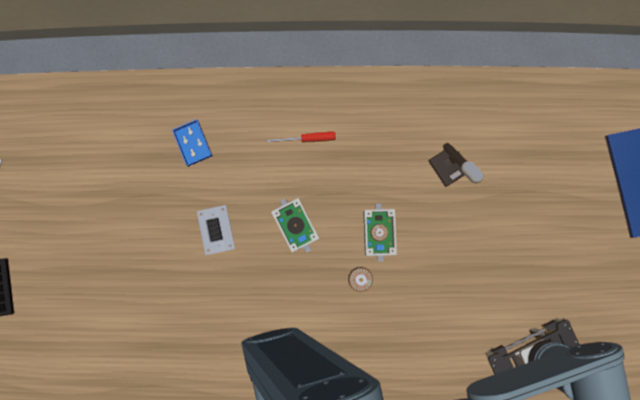

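View pics/scene0.png

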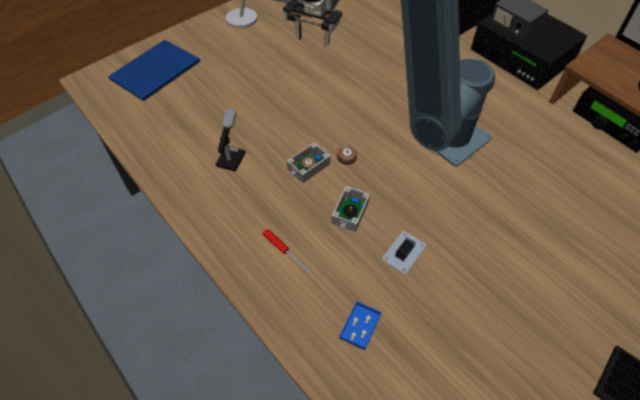

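Top view: bare-holder box near (295,225), box with the copper core near (380,232), a loose decoy ring at (361,279), and the cover at (215,230). Now I'll measure them.

```bash
cat > h.py <<'E'
import numpy as np,cv2,pickle
from scipy.spatial.transform import Rotation as R
def Rq(q): return R.from_quat([q[1],q[2],q[3],q[0]]).as_matrix()
def cam(c,tool=None):
    if "origin" in c: return np.array(c["origin"]),Rq(c["orientation"])
    T=np.array(c["tool_from_camera"]); p,q=tool; Rt=Rq(q)
    return Rt@T[:3,3]+p, Rt@T[:3,:3]
def ray(c,px,tool=None):
    px=np.asarray(px,float).reshape(-1,1,2)
    u=cv2.undistortPoints(px,c["intrinsics"],np.array(c["dist_coeffs"])).reshape(-1,2)
    o,M=cam(c,tool); d=np.c_[u[:,0],-u[:,1],-np.ones(len(u))]@M.T
    return o,d
def plane(c,px,z,tool=None):
    o,d=ray(c,px,tool); return o+d*((z-o[2])/d[:,2])[:,None]
def proj(c,P,tool=None):
    o,M=cam(c,tool); q=(np.asarray(P,float).reshape(-1,3)-o)@M; q=q*[1,-1,-1]
    return cv2.projectPoints(q,np.zeros(3),np.zeros(3),c["intrinsics"],np.array(c["dist_coeffs"]))[0].reshape(-1,2)
E
python3 - <<'E'
from h import *
c=pickle.load(open("top.pkl","rb"));im=c["pixels"]
cr=im[180:300,185:415];cv2.imwrite("pics/topc.png",cv2.resize(cr,None,fx=3.4,fy=3.4,interpolation=cv2.INTER_CUBIC))
for n,p in dict(cover=(215,230),boxb=(295,225),boxc=(380,232),ring=(361,279),mic=(455,165),tray=(192,143),drv=(300,137)).items():
    print(n,plane(c,[p],40)[0].round(0),c["range_z"][p[1],p[0]])
# light grey mask
hsv=cv2.cvtColor(im,cv2.COLOR_BGR2HSV)
m=((hsv[...,1]<50)&(hsv[...,2]>110)).astype(np.uint8)*255
cs,_=cv2.findContours(m,cv2.RETR_EXTERNAL,cv2.CHAIN_APPROX_NONE)
for k in cs:
    if cv2.contourArea(k)>400:
        r=cv2.minAreaRect(k);print(r,cv2.contourArea(k))
E
```

```text
cover [486. 216.  40.] 1297.9807
boxb [498.   2.  40.] 1314.03
boxc [ 478. -223.   40.] 1309.8842
ring [ 354. -171.   40.] 1300.0099
mic [ 656. -430.   40.] 1338.2244
tray [722. 281.  40.] 1358.7443
drv [735. -12.  40.] 1352.6481
((554.5, 374.5), (151.0, 49.0), -0.0) 2257.0
((215.4038543701172, 229.51922607421875), (45.89117431640625, 30.790233612060547), 78.69007110595703) 1332.5
((379.7803649902344, 232.0087890625), (58.1135368347168, 31.534786224365234), 87.70938873291016) 1452.0
((294.853759765625, 225.09164428710938), (58.161659240722656, 31.302379608154297), 62.7004280090332) 1445.5
((319.4606628417969, 50.83265686035156), (40.37142562866211, 639.3305053710938), 89.4586410522461) 21521.5
```

View pics/topc.png

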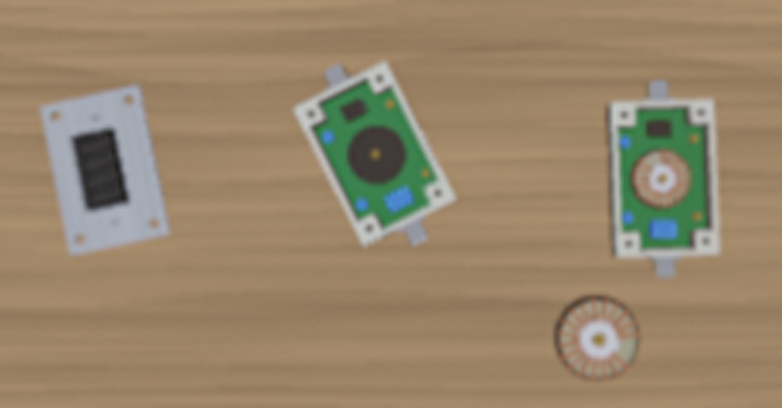

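```bash
cat >> h.py <<'E'
def rect(c,cnt,z,tool=None):
    P=plane(c,cnt.reshape(-1,2),z,tool)[:,:2].astype(np.float32)
    (x,y),(w,h),a=cv2.minAreaRect(P)
    if h>w: w,h,a=h,w,a+90
    a=(a+90)%180-90
    return np.array([x,y]),w,h,a
def togo(p,q,tgt,yaw=None):
    """remaining move in tool axes; yaw deg = wanted world angle of tool z (jaw) axis, mod 180, tool x down"""
    M=Rq(q); print("shift tool",(M.T@(np.array(tgt)-p)).round(1))
    if yaw is not None:
        best=None
        for k in(0,180):
            a=np.radians(yaw+k); z=np.array([np.cos(a),np.sin(a),0]);x=np.array([0,0,-1.]);y=np.cross(z,x)
            r=R.from_matrix(M.T@np.c_[x,y,z]).as_rotvec()
            if best is None or np.linalg.norm(r)<np.linalg.norm(best): best=r
            print(" turn",k,r.round(4))
E
python3 - <<'E'
from h import *
from station import arm
s=arm.read_state();print(Rq(s["orientation"]).round(3))
c=pickle.load(open("top.pkl","rb"));im=c["pixels"]
hsv=cv2.cvtColor(im,cv2.COLOR_BGR2HSV)
m=((hsv[...,1]<50)&(hsv[...,2]>110)).astype(np.uint8)*255
cs,_=cv2.findContours(m,cv2.RETR_EXTERNAL,cv2.CHAIN_APPROX_NONE)
for k in cs:
    if 1000<cv2.contourArea(k)<2000:
        for z in(29,45): print(z,rect(c,k,z))
# threaded corner guesses from zoom: boxc
z=np.array([[624,115],[700,112],[706,241],[628,243]])/3.4+[185,180]
P=plane(c,z,45);print(P.round(1),P.mean(0))
z=np.array([[55,116],[128,98],[153,223],[79,239]])/3.4+[185,180]
P=plane(c,z,29);print(P.round(1),P.mean(0))
togo(s["tcp_pos"],s["orientation"],[478,-223,260],90)
w=__import__("station").imaging.capture("wrist");cv2.imwrite("pics/w0.png",w["pixels"]);print(w["tool_from_camera"],w["intrinsics"])
E
```

```text
[[-0.     0.918  0.398]
 [ 0.002  0.398 -0.918]
 [-1.     0.    -0.002]]
29 (array([487.88330078, 217.23428345]), 123.23052978515625, 83.08782196044922, 11.975861549377441)
45 (array([487.47290039, 213.72964478]), 121.73545837402344, 82.07978820800781, 11.975865364074707)
29 (array([ 478.00900269, -224.0785675 ]), 155.478515625, 84.7537841796875, 1.2092870473861694)
45 (array([ 477.71838379, -222.22914124]), 153.59222412109375, 83.72553253173828, 1.2092946767807007)
29 (array([498.40927124,   3.55587006]), 156.0680389404297, 84.01831817626953, 26.923656463623047)
45 (array([497.87115479,   2.64360046]), 154.17462158203125, 82.99901580810547, 26.923646926879883)
[[ 525.9 -193.1   45. ]
 [ 527.7 -252.6   45. ]
 [ 427.3 -255.5   45. ]
 [ 426.4 -194.7   45. ]] [ 476.80749848 -223.96878091   45.        ]
[[529.5 256.1  29. ]
 [543.4 197.9  29. ]
 [444.6 177.4  29. ]
 [432.3 236.1  29. ]] [487.41399702 216.87081077  29.        ]
shift tool [ -41.7  349.9 -154.9]
 turn 0 [-2.7328e+00 -0.0000e+00 -2.3000e-03]
 turn 180 [ 0.4088 -0.0016  0.    ]
[[-1.18408267e-03  2.64595049e-01 -9.64358884e-01 -1.65280829e+02]
 [ 7.53381660e-04  9.64359523e-01  2.64594299e-01  7.32251880e+01]
 [ 9.99999015e-01 -4.13228774e-04 -1.34122245e-03  1.06296504e-01]
 [ 0.00000000e+00  0.00000000e+00  0.00000000e+00  1.00000000e+00]] [[321.64797843   0.         313.27962164]
 [  0.         321.64797843 201.96207308]
 [  0.           0.           1.        ]]
```

View pics/w0.png

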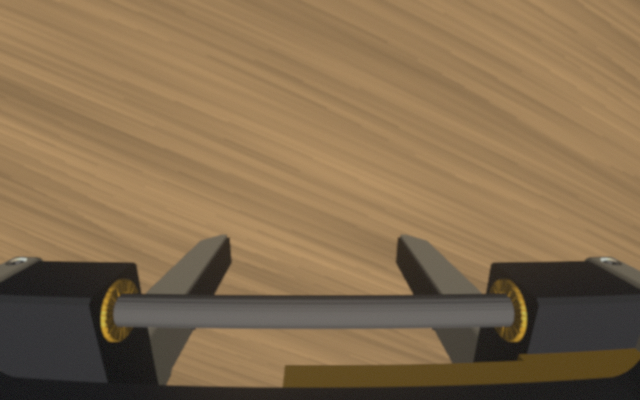

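```bash
python3 -m jog '0.093 -0.003 0.036 -0.019 0 0 0; 0.093 -0.003 0.036 -0.019 0 0 0; 0.093 -0.003 0.036 -0.019 0 0 0; 0.093 -0.003 0.036 -0.019 0 0 0; 0.093 -0.003 0.036 -0.019 0 0 0; 0.093 -0.003 0.036 -0.019 0 0 0; 0.093 -0.003 0.036 -0.019 0 0 0; 0.093 -0.003 0.036 -0.019 0 0 0'
python3 - <<'E'
from h import *
from station import arm
s=arm.read_state();print(s["joint_pos"],s["tcp_pos"])
togo(s["tcp_pos"],s["orientation"],[440,-223,240],91.2)
E
```

```text
time: 0.82
tcp_pos: [422.6, -249.4, 238.6]
orientation: [0.586, 0.393, 0.59, -0.392]
ft_force: [0.4, -0.8, -0.2]
opening: 93.1
[-7.61026727e-01  1.41684140e-01  1.63317461e+00  3.03851704e-05
  1.37296954e+00  4.16764835e-01] [ 422.58406216 -249.44561889  238.6360233 ]
shift tool [ -1.3  26.2 -17.8]
 turn 0 [-2.7695 -0.0049 -0.0073]
 turn 180 [ 0.3721 -0.0052  0.0035]
```

```bash
python3 -m jog '0.093 0 0.013 -0.009 0.093 -0.001 0; 0.093 0 0.013 -0.009 0.093 -0.001 0; 0.093 0 0 0 0.093 -0.001 0; 0.093 0 0 0 0.093 -0.001 0; 0.093 0 0 0 0 0 0; 0.093 0 0 0 0 0 0; 0.093 0 0 0 0 0 0; 0.093 0 0 0 0 0 0'
python3 - <<'E'
from h import *
from station import arm,imaging
s=arm.read_state();print(s["joint_pos"],s["tcp_pos"],abs(s["qd"]).max())
togo(s["tcp_pos"],s["orientation"],[440,-223,240],91.2)
c=imaging.capture("wrist");c["tool"]=(s["tcp_pos"],s["orientation"]);pickle.dump(c,open("wbox.pkl","wb"));cv2.imwrite("pics/wbox.png",c["pixels"])
E
```

```text
time: 1.48
tcp_pos: [445.8, -212.5, 238.2]
orientation: [0.504, 0.494, 0.508, -0.494]
ft_force: [-0.5, -0.1, 0.5]
opening: 93.1
[-6.71950532e-01  1.46901989e-01  1.62815579e+00  1.30964215e-03
  1.37166018e+00  8.74414715e-01] [ 445.84108274 -212.45760058  238.15248179] 0.023168982769770464
shift tool [-1.9 -6.1 10.4]
 turn 0 [-3.1384 -0.0049 -0.0067]
 turn 180 [ 0.0032 -0.0043  0.0031]
```

View pics/wbox.png

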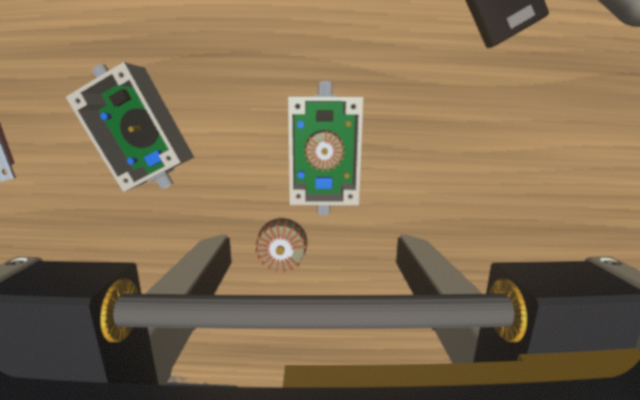

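```bash
cat >> h.py <<'E'
def holes(im,guess,r=8):
    g=cv2.GaussianBlur(cv2.cvtColor(im,cv2.COLOR_BGR2GRAY),(0,0),0.8).astype(float); out=[]
    for x,y in guess:
        x,y=int(round(x)),int(round(y)); w=g[y-r:y+r+1,x-r:x+r+1]
        out.append(w)
    return out
E
python3 - <<'E'
from h import *
c=pickle.load(open("wbox.pkl","rb"));im=c["pixels"]
cv2.imwrite("pics/wboxz.png",cv2.resize(im[75:220,260:390],None,fx=4,fy=4,interpolation=cv2.INTER_CUBIC))
print(c["range_z"][150,325],c["range_z"][100,290])
E
```

```text
370.93768 341.99234
```

View pics/wboxz.png

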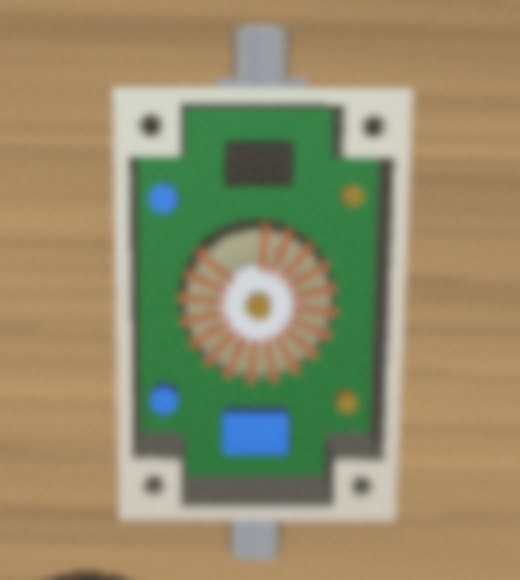

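```bash
cat >> h.py <<'E'
def dark(im,guess,r=4):
    g=255-cv2.cvtColor(im,cv2.COLOR_BGR2GRAY).astype(float); out=[]
    for x,y in guess:
        x,y=int(round(x)),int(round(y)); w=g[y-r:y+r+1,x-r:x+r+1]
        w=np.clip(w-(w.min()+.5*(w.max()-w.min())),0,None); Y,X=np.mgrid[-r:r+1,-r:r+1]
        out.append((x+(w*X).sum()/w.sum(),y+(w*Y).sum()/w.sum()))
    return np.array(out)
def fit(P):
    """4 hole points -> centre, long-axis yaw deg (order: far-left,far-right,near-right,near-left), side lengths"""
    P=np.asarray(P)[:,:2]; d=(P[0]+P[1]-P[2]-P[3]); 
    return P.mean(0),np.degrees(np.arctan2(d[1],d[0])),np.linalg.norm(np.roll(P,-1,0)-P,axis=1)
E
python3 - <<'E'
from h import *
c=pickle.load(open("wbox.pkl","rb"));im=c["pixels"]
z=np.array([[150,126],[373,126],[361,486],[153,486]])/4+[260,75]-.375
d=dark(im,z,3);print(z,d)
P=plane(c,d,45,c["tool"]);print(P.round(1));print(*fit(P))
print(proj(c,[[477,-223,29],[488,217,29]],c["tool"]))
o,M=cam(c,c["tool"])
# depth rim
for p in ((290,102),(360,102),(293,200),(355,200)):
    r=c["range_z"][p[1],p[0]];oo,dd=ray(c,[p],c["tool"]);dd=dd[0]*r;print((oo+dd).round(1))
E
```

```text
[[297.125 106.125]
 [352.875 106.125]
 [349.875 196.125]
 [297.875 196.125]] [[297.27365492 105.86456401]
 [352.85177665 106.21319797]
 [349.89836066 195.96721311]
 [297.92878338 195.75074184]]
[[ 526.8 -193.    45. ]
 [ 528.  -252.6   45. ]
 [ 428.6 -254.8   45. ]
 [ 427.3 -195.    45. ]]
[ 477.65382721 -223.87291407] 1.190188183105021 [59.62182319 99.44528068 59.76806685 99.53686594]
[[323.29452707 151.35076689]
 [-32.51303763 137.20422939]]
[ 530.6 -185.1   44.3]
[ 532.6 -260.3   43.1]
[ 421.4 -189.3   42.7]
[ 423.7 -261.1   44.2]
```

```bash
python3 -m jog '0.093 0 0 -0.041 0 0 0; 0.093 0 0 -0.041 0 0 0; 0.093 0 0 -0.041 0 0 0; 0.093 0 0 -0.041 0 0 0; 0.093 0 0 -0.041 0 0 0; 0.093 0 0 -0.041 0 0 0; 0.093 0 0 -0.041 0 0 0; 0.093 0 0 -0.041 0 0 0'
python3 - <<'E'
from h import *
from station import arm
s=arm.read_state();print(s["joint_pos"],s["tcp_pos"])
togo(s["tcp_pos"],s["orientation"],[445,215,225],102)
E
```

```text
time: 2.2
tcp_pos: [439.4, 113.6, 238.4]
orientation: [0.502, 0.497, 0.503, -0.497]
ft_force: [1.2, 0.3, -0.3]
opening: 93.2
[5.75342739e-03 6.92978661e-02 1.71626185e+00 6.77710642e-04
 1.35678442e+00 1.56600366e+00] [439.36745561 113.57268551 238.37731967]
shift tool [  13.4    6.7 -101.4]
 turn 0 [2.9426e+00 1.0000e-03 1.1000e-03]
 turn 180 [-0.199  -0.0007  0.0007]
```

```bash
python3 -m jog '0.093 0.004 0.002 -0.036 0 0 0; 0.093 0.004 0.002 -0.034 0 0 0; 0.093 0.004 0.002 -0.020 -0.05 0 0; 0.093 0 0 0 -0.07 0 0; 0.093 0 0 0 -0.07 0 0; 0.093 0 0 0 0 0 0; 0.093 0 0 0 0 0 0; 0.093 0 0 0 0 0 0'
python3 - <<'E'
from h import *
from station import arm,imaging
s=arm.read_state();print(s["joint_pos"],s["tcp_pos"],abs(s["qd"]).max())
togo(s["tcp_pos"],s["orientation"],[445,215,225],102)
c=imaging.capture("wrist");c["tool"]=(s["tcp_pos"],s["orientation"]);pickle.dump(c,open("wcov.pkl","wb"));cv2.imwrite("pics/wcov.png",c["pixels"])
p=proj(c,[[488,217,29]],c["tool"])[0];print(p);x,y=int(p[0])-75,max(int(p[1])-90,0);print(x,y)
cv2.imwrite("pics/wcovz.png",cv2.resize(c["pixels"][y:y+180,x:x+150],None,fx=3.3,fy=3.3,interpolation=cv2.INTER_CUBIC))
E
```

```text
time: 2.87
tcp_pos: [443.0, 215.3, 226.4]
orientation: [0.551, 0.443, 0.552, -0.441]
ft_force: [0.3, 0.3, 0.4]
opening: 92.4
[0.2230291  0.14758658 1.65661202 0.0034335  1.33572109 1.573148  ] [442.96903317 215.33640051 226.36240372] 0.014051576828284115
shift tool [1.4 1.9 0.8]
 turn 0 [-3.1311e+00  2.6000e-03 -5.2000e-03]
 turn 180 [ 0.0104 -0.0034 -0.0016]
[320.72136327 141.21287185]
245 51
```

View pics/wcov.png

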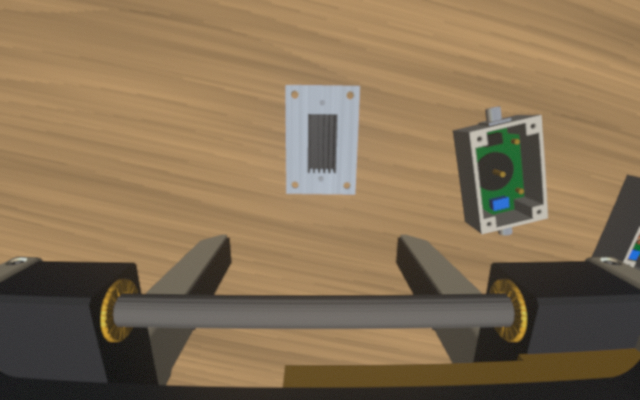

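View pics/wcovz.png

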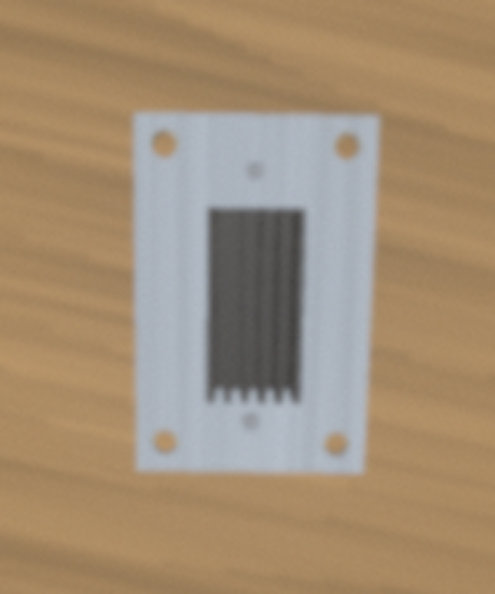

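Run:
```python
from h import *
from station import arm
c=pickle.load(open("wcov.pkl","rb"));im=c["pixels"]
hsv=cv2.cvtColor(im,cv2.COLOR_BGR2HSV)
z=np.array([[164,144],[347,146],[336,444],[165,442]])/3.3+[245,51]-.35
S=hsv[...,1].astype(np.uint8); d=dark(cv2.merge([255-S]*3),z,4);print(z.round(1),d.round(2))
P=plane(c,d,29,c["tool"]);print(P.round(1));print(*fit(P))
m=((S<60)&(hsv[...,2]>120)).astype(np.uint8)*255; m[220:]=0;m[:,400:]=0;m[:,:250]=0
cs,_=cv2.findContours(m,cv2.RETR_EXTERNAL,cv2.CHAIN_APPROX_NONE);k=max(cs,key=cv2.contourArea)
print(rect(c,k,29,c["tool"]))
# sink top
m=((hsv[...,2]<110)).astype(np.uint8)*255; m[185:]=0;m[:,345:]=0;m[:,295:]*=1;m[:,:295]=0
cs,_=cv2.findContours(m,cv2.RETR_EXTERNAL,cv2.CHAIN_APPROX_NONE);k=max(cs,key=cv2.contourArea)
print("sink",rect(c,k,59,c["tool"]), c["range_z"][140,322])
for p in((300,140),(322,140),(345,140)):
    r=c["range_z"][p[1],p[0]];oo,dd=ray(c,[p],c["tool"]);print((oo+dd[0]*r).round(1))
s=arm.read_state()
cov=fit(P)[0];togo(s["tcp_pos"],s["orientation"],[*cov,75],90+fit(P)[1])
```

```text
[[294.3  94.3]
 [349.8  94.9]
 [346.5 185.2]
 [294.6 184.6]] [[294.31  94.31]
 [349.64  94.99]
 [346.3  184.99]
 [294.52 184.38]]
[[530.6 256.   29. ]
 [543.  197.7  29. ]
 [445.9 177.   29. ]
 [433.5 235.4  29. ]]
[488.25313444 216.52615417] 11.976539725072838 [59.64833748 99.28476545 59.68662548 99.25306573]
(array([487.92123413, 216.31362915]), 121.23424530029297, 81.41812896728516, 11.876059532165527)
sink (array([488.71728516, 216.62252808]), 55.88100051879883, 28.09267234802246, 12.00072956085205) 352.3901
[484.1 239.8  27.5]
[489.9 216.1  33.9]
[495.2 190.9  28.2]
shift tool [151.4  44.2   9.1]
 turn 0 [-3.1311e+00  2.6000e-03 -5.2000e-03]
 turn 180 [ 0.0105 -0.0033 -0.0017]
```

```bash
python3 -m jog '0.093 0.020 0.022 0.0045 0.01 -0.003 -0.001; 0.093 0.030 0.020 0.004 0 0 0; 0.093 0.035 0 0 0 0 0; 0.093 0.035 0 0 0 0 0; 0.093 0.022 0 0 0 0 0; 0.093 0 0 0 0 0 0; 0.093 0 0 0 0 0 0; 0.093 0 0 0 0 0 0'
python3 - <<'E'
from h import *
from station import arm
s=arm.read_state();print(s["joint_pos"],s["tcp_pos"])
togo(s["tcp_pos"],s["orientation"],[488.1,216.5,34],101.97)
E
```

```text
time: 3.58
tcp_pos: [493.7, 211.9, 84.3]
orientation: [0.548, 0.453, 0.543, -0.446]
ft_force: [-1.0, -0.7, -0.9]
opening: 92.7
[ 1.97889035e-01  3.58381820e-01  1.75367640e+00 -3.30725585e-04
  1.01781170e+00  1.57633867e+00] [493.72799524 211.89915003  84.28918536]
shift tool [50.2 -5.2 -5.6]
 turn 0 [ 3.1251e+00 -1.8300e-02 -5.0000e-04]
 turn 180 [-0.0164  0.0003 -0.0117]
```

```bash
python3 -m jog '0.093 0.005 -0.005 -0.005 -0.016 0 -0.011; 0.093 0 0 0 0 0 0; 0.093 0 0 0 0 0 0; 0.093 0 0 0 0 0 0; 0.093 0 0 0 0 0 0; 0.093 0 0 0 0 0 0; 0.093 0 0 0 0 0 0; 0.093 0 0 0 0 0 0'
python3 - <<'E'
from h import *
from station import arm
s=arm.read_state();print(s["joint_pos"],s["tcp_pos"])
togo(s["tcp_pos"],s["orientation"],[488.1,216.5,34],101.97)
E
```

```text
time: 4.25
tcp_pos: [492.2, 217.5, 86.9]
orientation: [0.553, 0.449, 0.546, -0.441]
ft_force: [-0.6, -0.1, -0.0]
opening: 92.9
[ 2.08922471e-01  3.55114394e-01  1.75092012e+00 -3.69474922e-04
  1.02154849e+00  1.57013297e+00] [492.17378763 217.49355416  86.92663029]
shift tool [52.9 -4.9  0.1]
 turn 0 [-3.1407e+00  2.2000e-02  5.0000e-04]
 turn 180 [ 0.0009  0.0003 -0.014 ]
```

```bash
python3 -m jog '0.093 0.010 -0.003 0 0 0 -0.007; 0.093 0.010 -0.002 0 0 0 -0.007; 0.093 0.010 0 0 0 0 0; 0.093 0.010 0 0 0 0 0; 0.093 0 0 0 0 0 0; 0.093 0 0 0 0 0 0; 0.093 0 0 0 0 0 0; 0.093 0 0 0 0 0 0'
python3 - <<'E'
from h import *
from station import arm
s=arm.read_state();print(s["joint_pos"],s["tcp_pos"])
togo(s["tcp_pos"],s["orientation"],[488.1,216.5,34],101.97)
E
```

```text
time: 4.92
tcp_pos: [485.3, 215.9, 40.3]
orientation: [0.548, 0.443, 0.551, -0.447]
ft_force: [-0.3, -0.3, -0.3]
opening: 92.7
[ 2.08665090e-01  4.17223191e-01  1.79507712e+00 -4.09093409e-04
  9.35414263e-01  1.57017085e+00] [485.31473292 215.89733819  40.31675665]
shift tool [ 6.3  2.9 -0. ]
 turn 0 [-3.141e+00 -9.600e-03  5.000e-04]
 turn 180 [0.0006 0.0003 0.0061]
```

```bash
python3 -m jog '0.093 0.003 0.002 0 0 0 0.004; 0.093 0.002 0.001 0 0 0 0.002; 0.093 0 0 0 0 0 0; 0.093 0 0 0 0 0 0; 0.093 0 0 0 0 0 0; 0.093 0 0 0 0 0 0; 0.093 0 0 0 0 0 0; 0.093 0 0 0 0 0 0'
python3 - <<'E'
from h import *
from station import arm,imaging
s=arm.read_state();print(s["joint_pos"],s["tcp_pos"])
togo(s["tcp_pos"],s["orientation"],[488.1,216.5,34],101.97)
c=imaging.capture("wrist");c["tool"]=(s["tcp_pos"],s["orientation"]);cv2.imwrite("pics/wpre.png",c["pixels"])
E
```

```text
time: 5.58
tcp_pos: [490.0, 216.9, 36.5]
orientation: [0.551, 0.446, 0.549, -0.444]
ft_force: [0.3, -0.6, 0.9]
opening: 93.2
[ 2.08684667e-01  4.24049604e-01  1.79591076e+00 -3.93174169e-04
  9.17305156e-01  1.57014958e+00] [490.03705427 216.91417808  36.49469774]
shift tool [ 2.5 -2.   0. ]
 turn 0 [-3.1409e+00  6.8000e-03  5.0000e-04]
 turn 180 [ 0.0007  0.0003 -0.0043]
```

View pics/wpre.png

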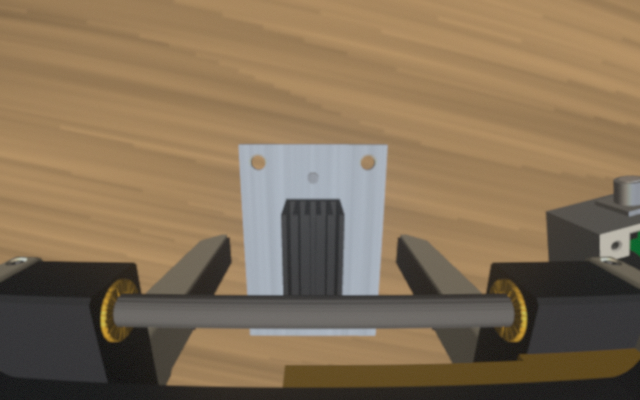

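The sink (columns 283–343) sits centred between the fingers, square to the jaws. Closing now.

```bash
python3 -m jog '0 0.001 -0.001 0 0 0 -0.002; 0 0 0 0 0 0 0; 0 0 0 0 0 0 0; 0 0 0 0 0 0 0; 0 0 0 0 0 0 0; 0 0 0 0 0 0 0; 0 0 0 0 0 0 0; 0 0 0 0 0 0 0' 35
python3 - <<'E'
from h import *
from station import arm
s=arm.read_state();print(s["joint_pos"],s["tcp_pos"],s["ft_torque"])
togo(s["tcp_pos"],s["orientation"],[488.1,216.5,34],101.97)
E
```

```text
time: 6.3
tcp_pos: [489.0, 216.7, 35.5]
orientation: [0.55, 0.445, 0.549, -0.444]
ft_force: [-0.1, -0.6, -0.2]
opening: 44.2
[ 2.08719746e-01  4.25065802e-01  1.79753931e+00 -4.00569428e-04
  9.16773006e-01  1.57017355e+00] [488.96452567 216.70366016  35.46850893] [-0.00842672 -0.00317979  0.04323071]
shift tool [ 1.5 -0.9  0. ]
 turn 0 [-3.1409e+00  3.5000e-03  5.0000e-04]
 turn 180 [ 0.0007  0.0003 -0.0022]
```

```bash
python3 -m jog '0 0 0 0 0 0 0; 0 0 0 0 0 0 0; 0 0 0 0 0 0 0; 0 0 0 0 0 0 0; 0 0 0 0 0 0 0; 0 0 0 0 0 0 0; 0 0 0 0 0 0 0; 0 0 0 0 0 0 0' 35
python3 - <<'E'
from h import *
from station import arm
s=arm.read_state();print(s["joint_pos"],s["tcp_pos"],s["ft_torque"])
togo(s["tcp_pos"],s["orientation"],[488.1,216.5,34],101.97)
E
```

```text
time: 6.97
tcp_pos: [489.0, 216.7, 35.5]
orientation: [0.55, 0.446, 0.549, -0.444]
ft_force: [0.1, 0.4, 0.4]
opening: 29.6
[ 2.08697224e-01  4.25052892e-01  1.79754113e+00 -3.24381518e-04
  9.16800971e-01  1.57011899e+00] [488.95592134 216.71246399  35.47468323] [0.07597269 0.04053142 0.01175789]
shift tool [ 1.5 -0.9  0. ]
 turn 0 [-3.1409e+00  3.5000e-03  4.0000e-04]
 turn 180 [ 0.0007  0.0003 -0.0022]
```

```bash
python3 -m jog '0 -0.005 0 0 0 0 0; 0 -0.012 0 0 0 0 0; 0 -0.018 0 0 0 0 0; 0 -0.020 0 0 0 0 0; 0 -0.020 0 0 0 0 0; 0 -0.015 0 0 0 0 0; 0 -0.006 0 0 0 0 0; 0 0 0 0 0 0 0' 35
python3 - <<'E'
from h import *
from station import arm,imaging
s=arm.read_state();print(s["joint_pos"],s["tcp_pos"],s["ft_torque"])
togo(s["tcp_pos"],s["orientation"],[477.7,-223.9,150],91.2)
c=imaging.capture("wrist");c["tool"]=(s["tcp_pos"],s["orientation"]);cv2.imwrite("pics/wlift.png",c["pixels"])
E
```

```text
time: 7.63
tcp_pos: [485.3, 215.9, 133.9]
orientation: [0.548, 0.443, 0.551, -0.447]
ft_force: [1.5, -0.2, -3.2]
opening: 29.9
[ 2.08680093e-01  3.02719149e-01  1.69483996e+00 -4.52534222e-04
  1.15114939e+00  1.57013006e+00] [485.29301567 215.86920201 133.86100985] [ 0.0647089  -0.05318475  0.05455997]
shift tool [-15.3 -99.  428.6]
 turn 0 [-2.953e+00 -1.050e-02  1.600e-03]
 turn 180 [0.1886 0.0011 0.0071]
```

View pics/wlift.png

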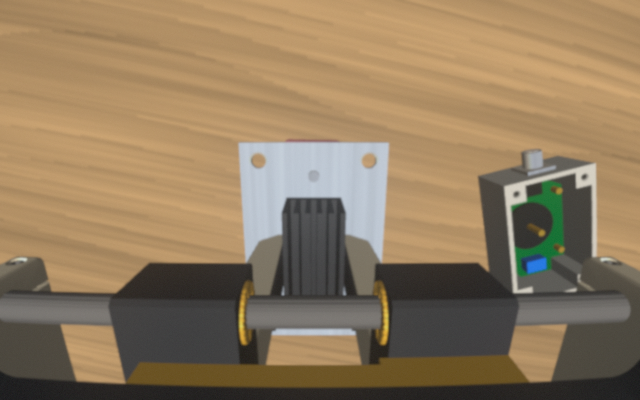

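```bash
python3 -m jog '0 -0.002 -0.002 0.010 0.02 0 0.003; 0 -0.002 -0.004 0.020 0.04 0 0.003; 0 -0.002 -0.005 0.030 0.045 0 0; 0 -0.002 -0.004 0.035 0.045 0 0; 0 -0.002 -0.002 0.035 0.03 0 0; 0 0 -0.001 0.035 0 0 0; 0 0 -0.001 0.035 0 0 0; 0 0 -0.001 0.035 0 0 0' 35
python3 - <<'E'
from h import *
from station import arm,imaging
s=arm.read_state();print(s["joint_pos"],s["tcp_pos"],s["ft_torque"],s["opening"])
togo(s["tcp_pos"],s["orientation"],[477.7,-223.9,140],91.2)
E
```

```text
time: 8.35
tcp_pos: [475.6, -26.6, 135.0]
orientation: [0.502, 0.49, 0.51, -0.497]
ft_force: [0.5, -0.2, -1.5]
opening: 29.7
[-0.28754053  0.21417659  1.81386192 -0.00435955  1.12870735  1.25990902] [475.57640287 -26.6089115  135.03765454] [ 0.06233987 -0.03747425 -0.01119907] 29.694539363934986
shift tool [ -5.1  -2.9 197.3]
 turn 0 [-3.1372e+00 -2.4500e-02 -1.4000e-03]
 turn 180 [ 0.0043 -0.0009  0.0156]
```

```bash
python3 -m jog '0 -0.001 -0.001 0.035 0 0 0.005; 0 -0.001 -0.001 0.035 0 0 0.005; 0 -0.001 0 0.035 0 0 0.005; 0 -0.001 0 0.035 0 0 0; 0 0 0 0.025 0 0 0; 0 0 0 0.015 0 0 0; 0 0 0 0.005 0 0 0; 0 0 0 0 0 0 0' 35
python3 - <<'E'
from h import *
from station import arm,imaging
s=arm.read_state();print(s["joint_pos"],s["tcp_pos"],s["ft_torque"],s["opening"])
togo(s["tcp_pos"],s["orientation"],[477.7,-223.9,140],91.2)
E
```

```text
time: 9.02
tcp_pos: [466.1, -230.3, 129.4]
orientation: [0.497, 0.496, 0.507, -0.501]
ft_force: [0.4, -0.9, -2.6]
opening: 29.6
[-0.66988161  0.2939506   1.71993941 -0.0056136   1.14247478  0.89616047] [ 466.14739182 -230.26175556  129.38029619] [ 0.02634095 -0.06133482 -0.08070698] 29.590914527653965
shift tool [-10.8  11.4  -6.3]
 turn 0 [3.1277 0.0229 0.0084]
 turn 180 [-0.0138 -0.0054  0.0147]
```

```bash
python3 -m jog '0 0.005 0.005 -0.003 -0.005 -0.002 0.006; 0 0.005 0.004 -0.003 -0.005 -0.002 0.005; 0 0.004 0.002 0 -0.003 0 0.003; 0 0 0 0 0 0 0; 0 0 0 0 0 0 0; 0 0 0 0 0 0 0; 0 0 0 0 0 0 0; 0 0 0 0 0 0 0' 35
python3 - <<'E'
from h import *
from station import arm,imaging
s=arm.read_state();print(s["joint_pos"],s["tcp_pos"],s["ft_torque"],s["opening"])
togo(s["tcp_pos"],s["orientation"],[478.5,-223.9,70.5],91.2)
for n in("wrist","scene","top"):
    c=imaging.capture(n);c["tool"]=(s["tcp_pos"],s["orientation"]);cv2.imwrite("pics/%s1.png"%n,c["pixels"]);pickle.dump(c,open(n+"1.pkl","wb"))
c=pickle.load(open("scene1.pkl","rb"));cv2.imwrite("pics/scene1z.png",cv2.resize(c["pixels"][90:240,220:420],None,fx=4,fy=4,interpolation=cv2.INTER_CUBIC))
E
```

```text
time: 9.68
tcp_pos: [476.4, -215.6, 111.5]
orientation: [0.504, 0.494, 0.509, -0.493]
ft_force: [-0.3, 0.0, -2.0]
opening: 29.5
[-0.64039386  0.31331807  1.74236117  0.00297586  1.09293119  0.90174728] [ 476.44123314 -215.63552021  111.4619057 ] [-0.04645643 -0.00740467  0.03536328] 29.481268782823914
shift tool [40.9  2.   8.6]
 turn 0 [-3.1352 -0.0061 -0.01  ]
 turn 180 [ 0.0063 -0.0064  0.0039]
```

View pics/wrist1.png

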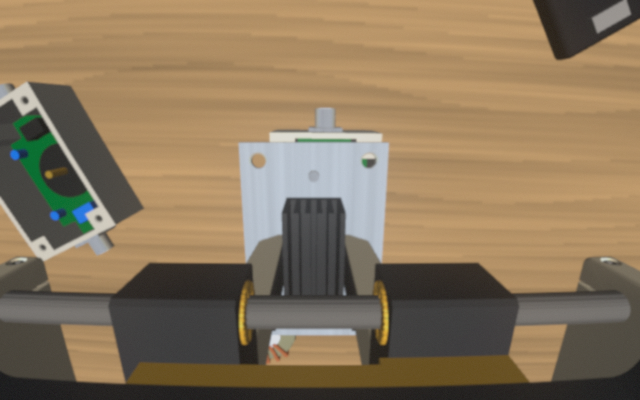

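View pics/scene1z.png

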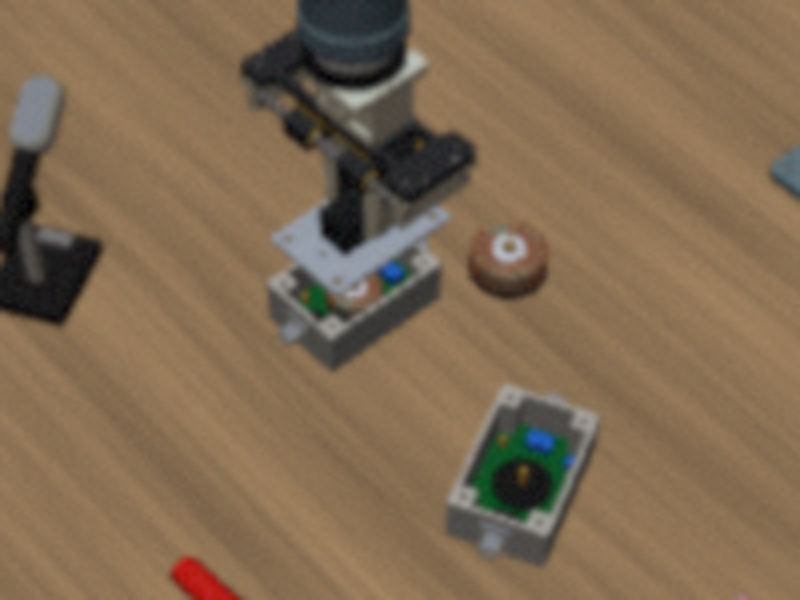

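Run:
```python
from h import *
c=pickle.load(open("wrist1.pkl","rb"));im=cv2.imread("pics/wlift.png")
S=cv2.cvtColor(im,cv2.COLOR_BGR2HSV)[...,1]
d=dark(cv2.merge([255-S]*3),[(258,160),(369,160)],7);print(d)
# work in tool frame: tool at identity
o,r=ray(c,d,(np.zeros(3),np.array([1.,0,0,0])))
for x in(5.5,6.5,7.5): print(x,(o+r*((x-o[0])/r[:,0])[:,None]).round(2))
print(proj(c,[[6.5,49.1,30],[6.5,49.1,-30]],(np.zeros(3),np.array([1.,0,0,0]))))
```

```text
[[258.07145428 160.19258459]
 [368.34639608 160.2109867 ]]
5.5 [[  5.5   49.56 -29.07]
 [  5.5   49.58  29.69]]
6.5 [[  6.5   49.42 -29.24]
 [  6.5   49.44  29.87]]
7.5 [[  7.5   49.28 -29.42]
 [  7.5   49.31  30.04]]
[[368.56435335 160.85263438]
 [256.69130961 160.78998924]]
```

```bash
python3 -m jog '0 0.008 0.001 0.004 0.003 -0.003 0.002; 0 0.008 0.001 0.003 0.003 -0.002 0.002; 0 0.007 0 0.001 0 0 0; 0 0 0 0 0 0 0; 0 0 0 0 0 0 0; 0 0 0 0 0 0 0; 0 0 0 0 0 0 0; 0 0 0 0 0 0 0' 35
python3 - <<'E'
from h import *
from station import arm,imaging
s=arm.read_state();print(s["joint_pos"],s["tcp_pos"],s["ft_torque"],s["opening"])
togo(s["tcp_pos"],s["orientation"],[478.5,-223.9,70.5],91.2)
E
```

```text
time: 10.5
tcp_pos: [478.3, -225.6, 85.3]
orientation: [0.504, 0.496, 0.505, -0.495]
ft_force: [-0.5, -0.7, -1.6]
opening: 29.8
[-6.52351632e-01  3.50769453e-01  1.76243014e+00  9.54438048e-04
  1.02925577e+00  8.99523657e-01] [ 478.29056952 -225.56800259   85.29556619] [-0.01301475  0.02585046 -0.03809514] 29.841819986814578
shift tool [14.8  0.2 -1.6]
 turn 0 [3.1391e+00 3.0000e-04 1.8000e-03]
 turn 180 [-0.0025 -0.0012  0.0002]
```

```bash
python3 -m jog '0 0.004 0 -0.001 -0.001 -0.001 0; 0 0.004 0 0 -0.001 0 0; 0 0.003 0 0 0 0 0; 0 0.001 0 0 0 0 0; 0 0 0 0 0 0 0; 0 0 0 0 0 0 0; 0 0 0 0 0 0 0; 0 0 0 0 0 0 0' 35
python3 - <<'E'
from h import *
from station import arm,imaging
s=arm.read_state();print(s["joint_pos"],s["tcp_pos"],s["ft_torque"],s["opening"])
togo(s["tcp_pos"],s["orientation"],[478.5,-223.9,70.5],91.2)
E
```

```text
time: 11.17
tcp_pos: [478.7, -224.3, 72.6]
orientation: [0.506, 0.495, 0.505, -0.495]
ft_force: [-0.1, -0.1, -2.1]
opening: 29.8
[-6.49449414e-01  3.65748278e-01  1.77745465e+00  7.56584194e-05
  9.97355732e-01  9.00153490e-01] [ 478.6962428  -224.33888997   72.60039865] [ 0.02050603  0.05869707 -0.01423108] 29.82711389546391
shift tool [ 2.1 -0.2 -0.4]
 turn 0 [-3.1414e+00  1.3000e-03  9.0000e-04]
 turn 180 [ 0.0002  0.0006 -0.0008]
```

```bash
python3 -m jog '0 0.001 0 0 0 0 0; 0 0.0005 0 0 0 0 0; 0 0 0 0 0 0 0; 0 0 0 0 0 0 0; 0 0 0 0 0 0 0; 0 0 0 0 0 0 0; 0 0 0 0 0 0 0; 0 0 0 0 0 0 0' 35
python3 - <<'E'
from h import *
from station import arm,imaging
s=arm.read_state();print(s["tcp_pos"],s["ft_force"],s["opening"],abs(s["qd"]).max())
togo(s["tcp_pos"],s["orientation"],[478.5,-223.9,70.5],91.2)
T=(s["tcp_pos"],s["orientation"])
for n in("wrist","scene","top"):
    c=imaging.capture(n);c["tool"]=T;pickle.dump(c,open(n+"2.pkl","wb"))
    P=T[0]+np.array([[6.5,-.8+a,b] for a,b in((50,30),(50,-30),(-50,-30),(-50,30))])@Rq(T[1]).T
    g=proj(c,P,T);print(n,g.round(0).tolist(),P.round(1).tolist() if n=="top" else "")
    im=c["pixels"]; x,y=(g.mean(0)-[100,75]).astype(int); x=max(x,0);y=max(y,0)
    cv2.imwrite(f"pics/{n}2z.png",cv2.resize(im[y:y+150,x:x+200],None,fx=4,fy=4,interpolation=cv2.INTER_CUBIC));print(x,y)
E
```

```text
time: 11.83
tcp_pos: [479.0, -224.6, 71.4]
orientation: [0.506, 0.495, 0.505, -0.495]
ft_force: [0.1, 0.1, -1.7]
opening: 29.4
[ 478.9850997  -224.62834765   71.41281803] [ 0.05541525  0.05316147 -1.66737753] 29.433934356618764 0.0004812240898261416
shift tool [ 0.9 -0.5 -0.7]
 turn 0 [-3.1414e+00  2.6000e-03  2.0000e-03]
 turn 180 [ 0.0001  0.0013 -0.0016]
wrist [[369.0, 161.0], [257.0, 161.0], [264.0, 321.0], [361.0, 321.0]] 
212 165
scene [[290.0, 156.0], [303.0, 166.0], [326.0, 150.0], [314.0, 140.0]] 
208 78
top [[392.0, 212.0], [369.0, 213.0], [371.0, 251.0], [394.0, 250.0]] [[528.8, -253.6, 65.0], [527.6, -193.6, 65.0], [427.6, -195.7, 64.8], [428.8, -255.7, 64.9]]
281 156
```

View pics/wrist2z.png

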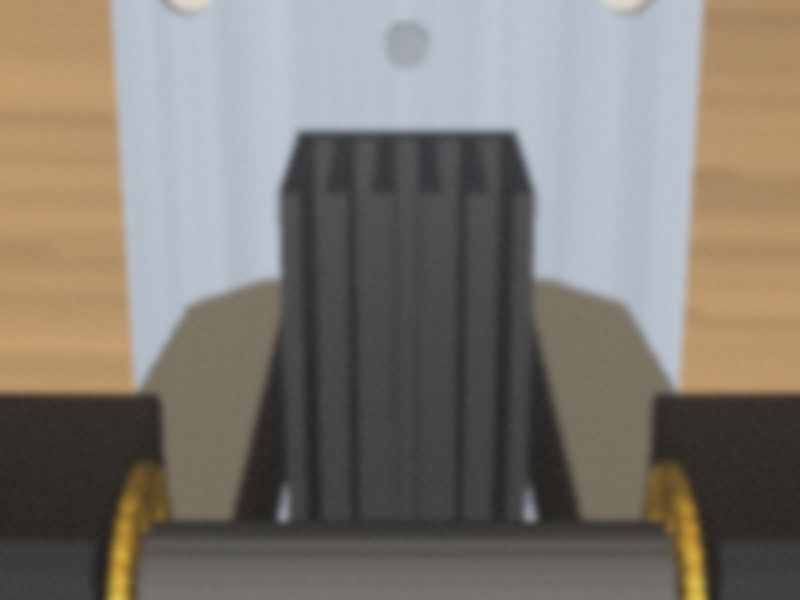

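View pics/scene2z.png

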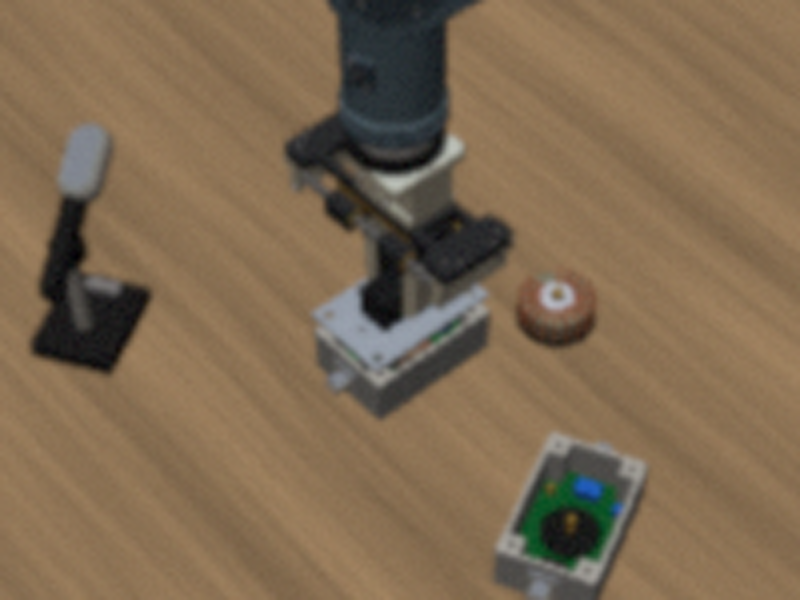

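View pics/top2z.png

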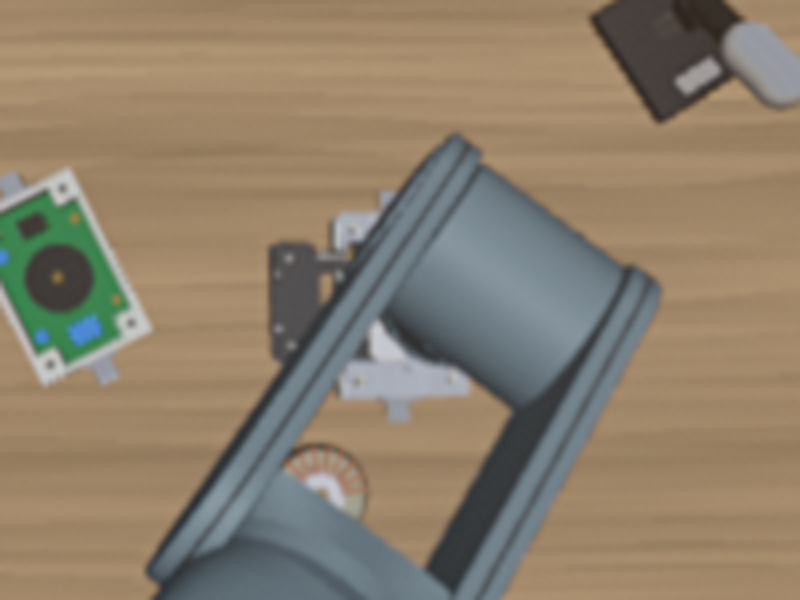

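Run:
```python
from h import *
c=pickle.load(open("top2.pkl","rb"))
z=np.array([[350,232],[452,379],[356,381]])/4+[281,156]-.375
print("top cover holes",plane(c,z,65).round(1).tolist())
c=pickle.load(open("scene2.pkl","rb"))
z=np.array([[333,313],[377,357]])/4+[208,78]-.375
print("scene cover holes",plane(c,z,65).round(1).tolist())
c0=pickle.load(open("scene.pkl","rb"))
th=np.array([[526.8,-193,45],[528,-252.6,45],[428.6,-254.8,45],[427.3,-195,45]])
g=proj(c0,th);print(g)
x,y=270,125;a=cv2.resize(c0["pixels"][y:y+75,x:x+80],None,fx=8,fy=8,interpolation=cv2.INTER_CUBIC)
cv2.imwrite("pics/s0z.png",a)
w=pickle.load(open("wrist2.pkl","rb"))
cv2.imwrite("pics/w2h.png",cv2.resize(w["pixels"][120:200,230:400],None,fx=4.6,fy=4.6,interpolation=cv2.INTER_CUBIC))
T=w["tool"];print("thread in wrist",proj(w,th,T)[:2].round(1).tolist())
```

```text
top cover holes [[525.3, -190.2, 65.0], [429.0, -255.2, 65.0], [428.4, -192.6, 65.0]]
scene cover holes [[528.4, -251.4, 65.0], [530.9, -192.9, 65.0]]
[[303.02503753 170.21813207]
 [291.02234351 159.64693775]
 [313.85685351 144.41258033]
 [326.00647944 154.46849053]]
thread in wrist [[261.3, 157.2], [361.2, 157.3]]
```

View pics/w2h.png

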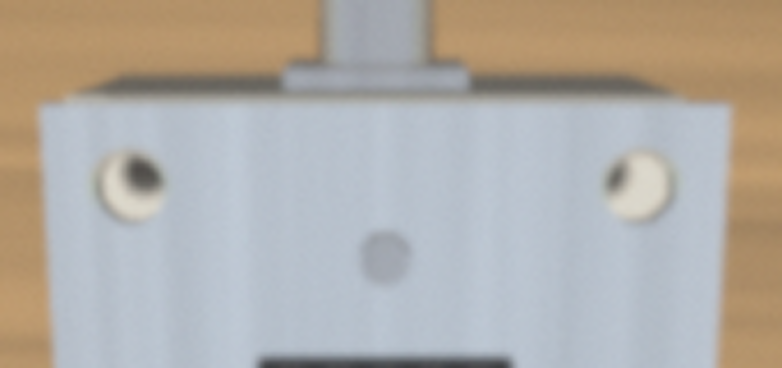

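View pics/s0z.png

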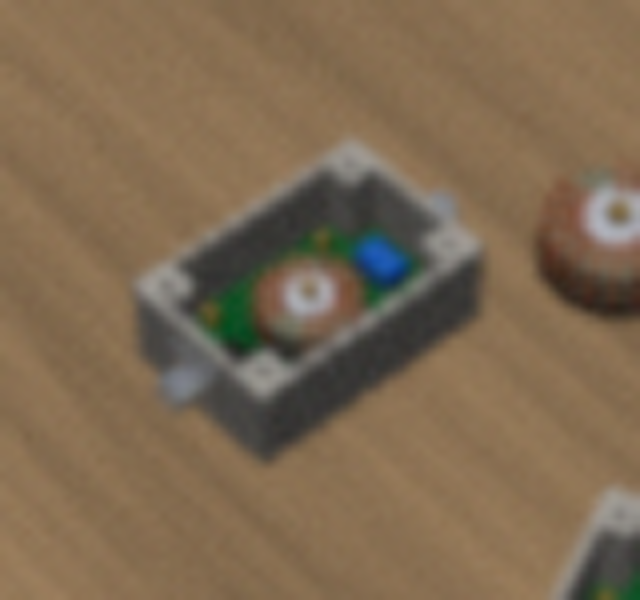

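Run:
```python
from h import *
c0=pickle.load(open("scene.pkl","rb"))
z=np.array([[165,287],[263,373]])/8+[270,125]-.44
print("scene threads",plane(c0,z,45).round(1).tolist())
c=pickle.load(open("top2.pkl","rb"))
for p in((382,250),(388,250),(375,250),(370,216),(381,260)):
    r=c["range_z"][p[1],p[0]];o,d=ray(c,[p]);print("top depth",(o+d[0]*r).round(1))
w=pickle.load(open("wrist2.pkl","rb"))
for p in((300,140),(290,180),(340,180),(255,180),(375,180)):
    r=w["range_z"][p[1],p[0]];o,d=ray(w,[p],w["tool"]);print("wrist depth",(o+d[0]*r).round(1))
```

```text
scene threads [[532.2, -251.8, 45.0], [530.8, -191.2, 45.0]]
top depth [ 430.4 -224.4   69.2]
top depth [ 430.1 -240.8   63.4]
top depth [ 430.5 -206.6   65.2]
top depth [ 513.4 -184.2  176.9]
top depth [ 403.  -226.2   27.7]
wrist depth [ 536.7 -215.6   35.4]
wrist depth [ 517.2 -211.5   64.6]
wrist depth [ 518.  -238.7   65.2]
wrist depth [ 516.8 -192.3   64.3]
wrist depth [ 518.1 -258.    63.9]
```

Run:
```python
from h import *
from station import arm
s=arm.read_state();print(s["time"],s["tcp_pos"],s["opening"],abs(s["qd"]).max(),s["ft_force"])
togo(s["tcp_pos"],s["orientation"],[478.5,-223.9,70.5],91.2)
print(arm.sign_off())
```

```text
11.9833 [ 478.99114072 -224.64209307   71.39795696] 29.787550791297935 0.001612283967784115 [-0.6521959   0.30061996 -1.89015218]
shift tool [ 0.9 -0.5 -0.8]
 turn 0 [-3.1415e+00  2.6000e-03  1.9000e-03]
 turn 180 [ 0.0001  0.0012 -0.0016]
the job is handed in; nothing more can be done
None
```

I gripped the cover by the long sides of its heat sink at 35 N, carried it over the box with the copper core, and handed the job in at 12 s. At hand-in the cover was held still above the box. The bare-holder box and the larger loose ring were not used. I did not see any box, tray, microphone or screwdriver move, though I did not re-measure their positions.

Last checks:
- **Height:** the arm pose puts the plate's underside at about 61 mm, roughly 16 mm above the rim. Wrist depth readings of the plate's top (64–65 mm) agree. The top camera agreed less tightly, at 63–69 mm.
- **Level:** the tool tilt was about 0.002 rad.
- **Stillness and grip:** joint speeds were below 0.002 rad/s, the jaw opening was steady at about 29.8 mm, and only the cover's weight showed in the wrist force.
- **Hole alignment:** the three cameras disagree slightly. The wrist view gives the holes offset by about +0.8 mm in x and −1.1 mm in y, the top view +0.4 and +1.3 mm, and the scene view about −2 and −0.6 mm. All are inside the 4 mm limit, and they average close to zero, so I made no further correction.

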